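Put the painting things back in their fitted holders

ROBOT

A 6-joint arm with a two-finger parallel gripper is mounted at the origin on a cart in front of the work surface, level with it; the furniture and walls round the work are solid. World frame = base frame: x ahead of the robot, y to its left, z up, the work surface at z = 0. Lengths are in m, angles in rad, forces in N, time in s.
With the tool pointing down it reaches from about 0.35 to 0.775 m from the base axis. Payload 5.5 kg.
Tool frame: the origin (TCP) lies midway between the tips of the shut fingers; the grasp point (between the pads) lies 19 mm behind it; z points along the fingers, x is the direction in which the jaws open and shut, and the axes are right-handed (so a half turn about z gives the same grasp; the last joint's range is limited). The gripper opens to 85 mm and grips with 20 to 120 N. Pads are 22 mm wide; open, the fingers measure 114 mm over their backs; the gripper's body (76 mm by 85 mm) begins 54 mm behind the grasp point. The pads swing forward as they close: fully open they stand 13 mm farther back than shut.
Start: joints at [0.962, 0.313, 0.046, 1.304, 0, 1.431], TCP at [0.26, 0.513, 0.231] pointing down, gripper open.
Joint ranges: [-2.76, 2.76], [-0.86, 1.69], [-1.03, 1.26], [-2.2, 2.34], [-1.47, 1.5], [-3.14, 3.14]. Speed limits (rad/s): [2.57, 2.57, 3.14, 3.14, 3.14, 3.14].

INTERFACE

Orientations are given as a unit quaternion [w, x, y, z].
In Python, from workcell import env gives the robot as it stands.
- The arm moves only by the tool servo_tool, never from a script. Its argument "targets" is a list of rows, each an object with "xyz": the shift along the tool's x, y, z in m, a list of three; "twist": the turn, a rotation vector about the tool's x, y, z in rad, a list of three; "jaw": the opening, from 0 (shut) to 1 (fully open). A call has 1 to 12 rows; each row is the pose to reach, as a shift and turn from the pose commanded when the call began, along the tool's axes at that moment; what a row does not reach only later rows make up. A row lasts 1/12 s, in which the tool goes at most 41.7 mm and 7.16 degrees, less where a joint would pass 70% of its speed; a pose out of reach is approached as far as the arm can. A call with a gripper value outside its range is refused whole. The fingers move at their own pace and stop on an object; "squeeze" is the grip in N (left out, the last holds). Time passes only in rows, so rows that repeat a pose let the fingers close. It gives the time, the measured TCP pose, the force and the opening at its end, in the units of the state.
- env.get_state(): the state, without advancing time (a new reading comes with each control period).
- env.read_camera(name): name is "scene" or "top" or "wrist"; returns a dict with "color" (384x512x3 uint8, red, green, blue), "depth" (384x512 float32, m along the optical axis (not along the pixel's ray), 0 where there is no reading), "fx", "fy", "cx", "cy" (pixels), "k1" (the pictures are not rectified: a ray, as slopes to the right and down, at radius r is drawn at 1 + k1 r^2 times it, then the intrinsics apply), "eye" and "attitude" of the camera in the world. Camera axes: x right, y down, z forward; pixel columns grow to the right and rows downward; lengths in m; the calibration is good to about 2 mm. A picture is of the moment at which its call begins.
- env.hand_in(): hands the job in, once; it reports no verdict.
The state is a dict: "clock": time; "joint_pos": joint angles; "qvel": joint speeds; "tau": joint torques, N m; "tcp_pos": TCP position; "orientation": TCP orientation; "wrist_force": force on the tool from outside, world axes, zero at the start; "ft_torque": the same for the moment, N m; "finger_gap": finger opening in m.
Only numpy, scipy, OpenCV 4.12 (cv2) and the standard library are available. Lean on these libraries where they do the work, as an engineer would, in place of code of your own. Each camera call takes 0.05 s, during which the arm holds its last target. There are 200 camera calls.

TASK

Put each of the four painting things right in front of you, between you and the holders, into the cork-lined wooden holder made for it: the black-lidded jar upright in the large round holder, the grey-capped bottle upright in the small round one, the paint tube lying in the wide long one and the marker pen lying in the narrow long one (tube and pen either way round). Each must rest flat on the cork inside its rim; set the jar and the bottle down rather than dropping them, and leave the needle-tipped glue bottle and the tape roll where they are.

Things in the scene. Friction and masses are not known exactly. Their poses are not given: they have to be found in the camera images.
- jar: Closed round glass jar with a black lid, grey-green filling, 60 mm in diameter, 69 mm high, about 0.4 kg, standing. Origin at the centre of its underside, z up.
- bottle: White round plastic bottle with a grey cap, 39 mm in diameter, 94 mm high, standing. Its straight body reaches up to about 60 mm. Origin at the centre of its underside, z up.
- tube: Paint tube with a black cap, lying flat, 112 mm long (along its y), 40 mm wide, 26 mm high. The cap is at its -y end, the flat crimped end at +y; from y = -35 to +2 mm the body is about 28 mm wide, farther to +y it widens to 40 mm. Origin at the middle of its underside, z up.
- marker_mid (a point): Middle of the marker pen (white with a black cap), a round rod 135 mm long and 17 mm thick, lying on its side. The point is on the pen's axis at mid length, 8 mm above whatever the pen lies on; y runs along the pen.
- jar_holder: Large round wooden holder, fixed to the table: outside 98 mm in diameter, recess 80 mm in diameter, rim 14 mm high, cork floor 4 mm above the table. Origin on its axis at the table top, z up. For the jar.
- bottle_holder: Small round wooden holder, fixed: outside 76 mm in diameter, recess 58 mm in diameter, rim 14 mm high, cork floor 4 mm above the table. Origin on its axis at the table top, z up. For the bottle.
- tube_holder: Wide long wooden holder, fixed: outside 76 x 148 mm, recess 58 mm (x) by 130 mm (y), rim 14 mm high, cork floor 4 mm above the table; the two long sides have no rim over the middle 76 mm (finger gaps). Origin at its centre at the table top, y along the recess, z up. For the paint tube.
- marker_holder: Narrow long wooden holder, fixed: outside 52 x 171 mm, recess 34 mm (x) by 153 mm (y), rim 14 mm high, cork floor 4 mm above the table; the two long sides have no rim over the middle 80 mm (finger gaps). Origin at its centre at the table top, y along the recess, z up. For the marker pen.
- glue_bottle: Bystander: slim white glue bottle with a long thin needle tip, 32 mm in diameter, 135 mm high, standing behind the holders. Origin at the centre of its underside. Leave it alone.
- tape_roll: Bystander: roll of beige tape lying flat, 90 mm in diameter, 48 mm high, to the left. Origin at the centre of its underside. Leave it alone.
There are look-alikes about, which are no part of the job. Leave any yellow look-alike of the tube alone.

How it is judged:
By the outcome, as a careful person would: the job done as asked, in the order asked, and still so for the second after the job is handed in, with the robot touching nothing.
It also fails if it takes over 104 s, if anything falls off the work surface, if the arm or the gripper's body presses on something with over 40 N, if the wrist force passes 120 N, or if a joint passes its speed limit or range.

## Working session

There is one attempt and no reset: what is moved stays moved. The work goes in short steps, Python scripts to look and compute and a tool call to move; the robot and the scene stay as the last step left them, time stands still between calls to the robot, and variables do not carry over. Pictures are saved under pics/ and viewed, about 12 in all and at most 16, crops included, and the job is handed in when it is done.

Besides the shell and the picture viewer there is one more tool, called by a JSON object that holds its "fn" and its "kwargs". servo_tool: Moves the arm, as the interface text tells. Its arguments: {"type":"object","properties":{"targets":{"type":"array","items":{"type":"object","properties":{"xyz":{"type":"array","items":{"type":"number"}},"twist":{"type":"array","items":{"type":"number"}},"jaw":{"type":"number"}}}},"squeeze":{"type":"number"}},"required":["targets"]}

```bash
ls; mkdir -p pics; cat > h.py <<'E'
import numpy as np, cv2
from workcell import env
from scipy.spatial.transform import Rotation as R
def rot(q): return R.from_quat([q[1],q[2],q[3],q[0]]).as_matrix()
def att(c):
    a=np.array(c["attitude"]); return a if a.shape==(3,3) else rot(a)
def save(c,name,box=None,s=1):
    im=c["color"][:,:,::-1]
    if box: im=im[box[1]:box[3],box[0]:box[2]]
    cv2.imwrite(f"pics/{name}.png",cv2.resize(im,None,fx=s,fy=s,interpolation=cv2.INTER_CUBIC))
def ray(c,u,v):
    xd=(u-c["cx"])/c["fx"]; yd=(v-c["cy"])/c["fy"]; x,y=xd,yd
    for _ in range(20):
        f=1+c["k1"]*(x*x+y*y); x,y=xd/f,yd/f
    return np.stack([x,y,np.ones_like(x)],-1)
def onplane(c,u,v,z):
    d=att(c)@ray(c,np.float64(u),np.float64(v)); e=np.array(c["eye"]); return e+d*(z-e[2])/d[2]
def cloud(c):
    v,u=np.mgrid[0:384,0:512].astype(float)
    p=ray(c,u,v)*c["depth"][...,None]
    return p@att(c).T+np.array(c["eye"])
E
python3 - <<'E'
from h import *
import pickle
for n in ["scene","top"]:
    c=env.read_camera(n); pickle.dump(c,open(n+".pkl","wb")); save(c,n+"0",s=1.5)
    print(n,c["fx"],c["k1"],c["eye"],c["attitude"])
print(env.get_state())
E
```

```text
pics
scene 465.77745451669006 -0.0542849112386943 [-0.25698909 -0.58922367  0.85768026] [-0.40637446  0.81006691 -0.37776916  0.18958339]
top 365.1503998476661 -0.0868547526451408 [0.52022892 0.1142311  1.00736369] [-0.03620065  0.70880171 -0.70384779  0.02979814]
{'clock': 0.1, 'joint_pos': array([9.62402974e-01, 3.13927209e-01, 4.50584711e-02, 1.30360001e+00,
       1.66549365e-05, 1.43122709e+00]), 'qvel': array([ 0.00085708, -0.002396  ,  0.00241562,  0.00014142,  0.00072793,
       -0.00082391]), 'tau': array([ 2.43283102e-03, -4.81727457e+01,  2.99242777e+01,  1.27741724e-02,
       -1.17012364e-04, -1.65814430e-05]), 'tcp_pos': array([0.25952301, 0.51257316, 0.23048301]), 'orientation': array([ 3.26775935e-04,  8.52008387e-01,  5.23527467e-01, -7.69765403e-04]), 'wrist_force': array([0.27991504, 0.44122497, 0.57959385]), 'ft_torque': array([-0.03340594, -0.01844305, -0.02563773]), 'finger_gap': 0.08573463468289992}
```

View pics/scene0.png

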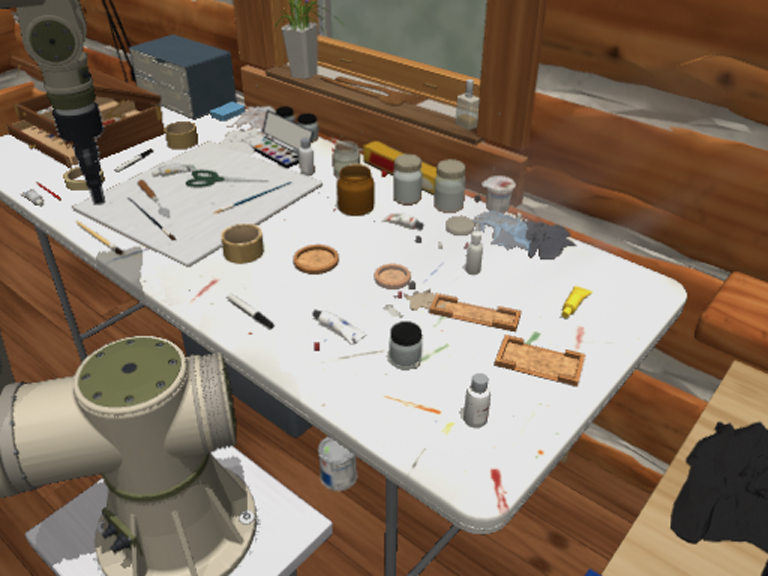

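View pics/top0.png

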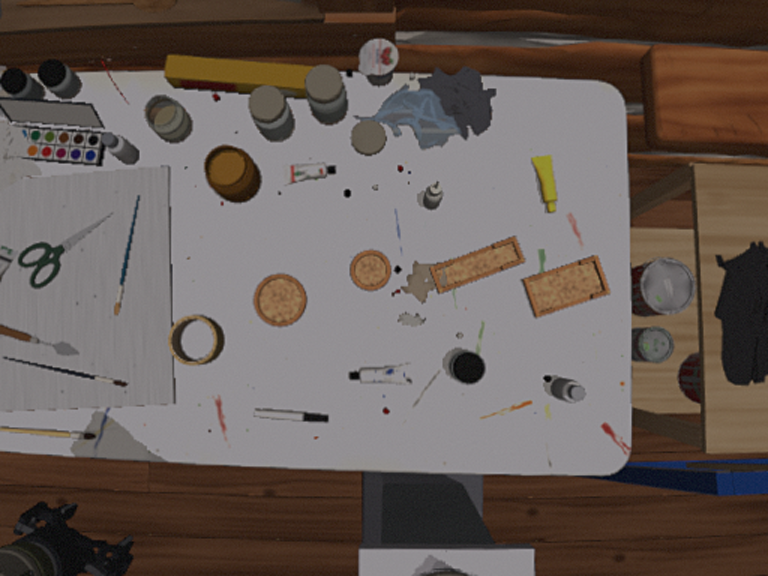

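The four things in `top0`: jar (466,367), bottle (565,388), white tube (378,374), pen (290,414). The holders: jar (280,299), bottle (370,270), marker (477,264), tube (566,286). The tube has two look-alikes, a white and red one at (312,172) and a yellow one at (545,183). Both lie behind the holders, so the one at (378,374) in front is meant. I'll confirm that in a crop and measure from depth.

```bash
python3 - <<'E'
from h import *
import pickle
c=pickle.load(open("top.pkl","rb")); save(c,"crop1",(160,150,420,300),3)
P=cloud(c); z=P[...,2]
print("table z",np.median(z[200:290,180:400]))
def seg(u,v,r,lo,hi):
    m=np.zeros(z.shape,bool); m[v-r:v+r,u-r:u+r]=1; m&=(z>lo)&(z<hi); return P[m]
for n,(u,v,r,lo,hi) in dict(jar=(311,245,20,.055,.08),bottle=(377,259,18,.085,.11),tube=(253,249,26,.006,.04),pen=(194,276,28,.005,.03),jh=(187,200,24,.009,.02),bh=(247,180,20,.009,.02),th=(377,191,36,.009,.02),mh=(318,176,38,.009,.02)).items():
    p=seg(u,v,r,lo,hi)[:,:2]
    (cx,cy),(w,h),a=cv2.minAreaRect((p*1000).astype(np.float32))
    print(n,len(p),"mean",p.mean(0).round(4),"rect",round(cx,1),round(cy,1),round(w,1),round(h,1),"long-axis deg",round(a if w>h else a+90,1), np.max(seg(u,v,r,lo,hi)[:,2]).round(3))
E
```

```text
table z 0.0007399457247168062
jar 354 mean [ 0.4791 -0.0281] rect 479.1 -28.8 52.5 52.1 long-axis deg 59.9 0.074
bottle 92 mean [ 0.4389 -0.2041] rect 439.1 -204.9 22.5 25.1 long-axis deg 91.9 0.097
tube 419 mean [0.4606 0.1199] rect 445.2 118.3 93.5 112.4 long-axis deg 111.9 0.03
pen 303 mean [0.3888 0.283 ] rect 389.5 282.9 108.8 146.5 long-axis deg 106.2 0.021
jh 322 mean [0.596  0.3082] rect 596.4 309.1 94.1 94.7 long-axis deg 91.2 0.02
bh 263 mean [0.6514 0.1382] rect 651.8 133.4 94.2 73.8 long-axis deg 84.5 0.019
th 412 mean [ 0.6386 -0.2007] rect 661.9 -200.8 155.7 161.0 long-axis deg 108.2 0.02
mh 415 mean [ 0.6548 -0.0632] rect 667.3 -52.1 209.2 206.9 long-axis deg 0.1 0.02
```

View pics/crop1.png

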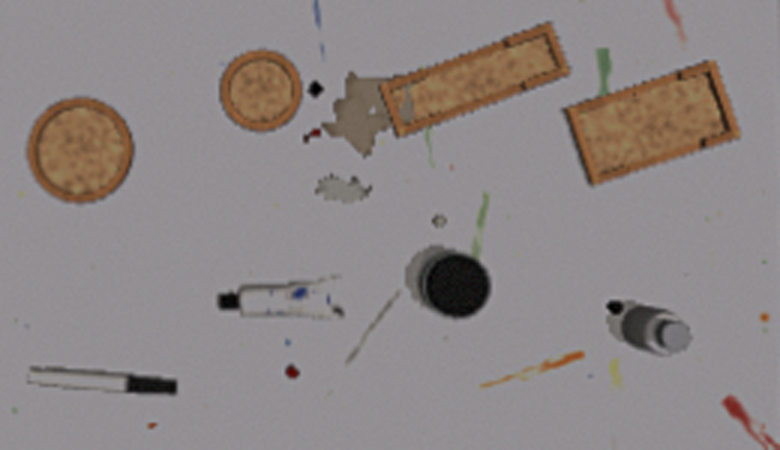

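The crop confirms the white tube lying in front: black cap at (228,301), crimped end at (342,298). The pen runs from (29,376) to (177,386), the jar lid is centred at (457,286) and the bottle cap at (673,335). Holder corners are readable too, so I convert these pixels to positions.

```bash
python3 - <<'E'
from h import *
import pickle
c=pickle.load(open("top.pkl","rb"))
w=lambda x,y,z: onplane(c,x/3+160-1/3,y/3+150-1/3,z)[:2]
print("jar",w(457,286,.069),"bottle",w(673,335,.094),"jh",w(81,150,.014),"bh",w(261,90,.014))
for n,q in dict(th=[(566,108),(714,61),(739,138),(592,185)],mh=[(380,84),(551,23),(570,73),(400,136)]).items():
    k=np.array([w(*a,.014) for a in q]); d=(k[0]+k[3]-k[1]-k[2])/2; e=(k[0]+k[1]-k[2]-k[3])/2
    print(n,k.mean(0),"len",np.linalg.norm(d),np.linalg.norm(e),"ang",np.degrees(np.arctan2(d[1],d[0])))
for n,a,b,z in [("tube",(218,301),(342,297),.010),("pen",(29,376),(177,386),.008)]:
    a,b=w(*a,z),w(*b,z); d=a-b; print(n,(a+b)/2,np.linalg.norm(d),"ang",np.degrees(np.arctan2(d[1],d[0])))
s=env.get_state(); print(rot(s["orientation"]).round(3))
E
```

```text
jar [ 0.47877382 -0.02708533] bottle [ 0.43952205 -0.20411888] jh [0.59700363 0.30693752] bh [0.65318678 0.14289476]
th [ 0.62552225 -0.21756244] len 0.14598030546480112 0.07432543769893377 ang 107.71049221213244
mh [ 0.66491147 -0.05379612] len 0.16813283134215848 0.050205597689708885 ang 110.40233937120401
tube [0.46349483 0.12414687] 0.11213177869190616 ang 92.29300791807988
pen [0.38788975 0.28397107] 0.13508161137935273 ang 87.04973427030838
[[ 0.452  0.892 -0.001]
 [ 0.892 -0.452 -0.001]
 [-0.002 -0.    -1.   ]]
```

```bash
cat >> h.py <<'E'
def go(x,y,z,psi=None):
    "tool-frame shift/twist from the measured pose to world x,y,z with tool x at yaw psi (deg), tool down"
    s=env.get_state(); M=rot(s["orientation"]); p=np.array(s["tcp_pos"])
    cur=np.degrees(np.arctan2(M[1,0],M[0,0])); psi=cur if psi is None else psi
    a=np.radians(psi); T=np.array([[np.cos(a),np.sin(a),0],[np.sin(a),-np.cos(a),0],[0,0,-1]])
    print("now",p.round(4),"yaw",cur.round(1),"gap",round(s["finger_gap"],4),"F",np.round(s["wrist_force"],1),"t",s["clock"])
    print(" -> shift",(M.T@(np.array([x,y,z])-p)).round(4),"twist",R.from_matrix(M.T@T).as_rotvec().round(4))
E
python3 - <<'E'
from h import *
import pickle
c=pickle.load(open("top.pkl","rb"));P=cloud(c)
w=lambda x,y,z: onplane(c,x/3+160-1/3,y/3+150-1/3,z)[:2]
print("black",w(615,307,0),"depth z",P[251:254,364:367,2].round(3))
print("glue",onplane(c,434/1.5,186/1.5,.135),onplane(c,432/1.5,203/1.5,.03))
print("tape",onplane(c,196/1.5,340/1.5,.048))
go(.4788,-.0271,.13); go(.4788,-.0271,.020)
E
```

```text
black [ 0.45686462 -0.18308599] depth z [[0.016 0.013 0.012]
 [0.013 0.014 0.01 ]
 [0.014 0.013 0.017]]
glue [0.77536729 0.03611205 0.135     ] [0.77413914 0.03051045 0.03      ]
tape [0.5214116  0.44878476 0.048     ]
now [0.2595 0.5126 0.2305] yaw 63.1 gap 0.0857 F [0.3 0.4 0.6] t 0.1
 -> shift [-0.3822  0.4395  0.101 ] twist [-0.0002  0.0017 -0.    ]
now [0.2595 0.5126 0.2305] yaw 63.1 gap 0.0857 F [0.3 0.4 0.6] t 0.1
 -> shift [-0.382   0.4395  0.211 ] twist [-0.0002  0.0017 -0.    ]
```

{"fn": "servo_tool", "kwargs": {"targets": [{"xyz":[-0.03,0.035,0],"jaw":1},{"xyz":[-0.06,0.07,0],"jaw":1},{"xyz":[-0.09,0.1,0],"jaw":1},{"xyz":[-0.12,0.135,0.01],"jaw":1},{"xyz":[-0.145,0.165,0.02],"jaw":1},{"xyz":[-0.17,0.195,0.03],"jaw":1},{"xyz":[-0.195,0.225,0.04],"jaw":1},{"xyz":[-0.22,0.255,0.05],"jaw":1},{"xyz":[-0.245,0.285,0.06],"jaw":1},{"xyz":[-0.27,0.315,0.07],"jaw":1},{"xyz":[-0.295,0.345,0.08],"jaw":1},{"xyz":[-0.32,0.37,0.09],"jaw":1}]}}

```text
schema error: expected keys xyz, twist, jaw
```

{"fn": "servo_tool", "kwargs": {"targets": [{"xyz":[-0.025,0.025,0.005],"jaw":1},{"xyz":[-0.045,0.05,0.01],"jaw":1},{"xyz":[-0.0622,0.0695,0.011],"jaw":1},{"xyz":[-0.0622,0.0695,0.011],"jaw":1},{"xyz":[-0.0622,0.0695,0.011],"jaw":1}]}}

```text
schema error: expected keys xyz, twist, jaw
```

```bash
python3 - <<'E'
from h import *
c=env.read_camera("wrist"); save(c,"w1",s=1.2); print(c["eye"])
go(.4788,-.0271,.02)
E
```

```text
[0.19824508 0.54390659 0.37301378]
now [0.2596 0.5126 0.2306] yaw 63.1 gap 0.0856 F [0.1 0.9 0.1] t 0.15
 -> shift [-0.3822  0.4395  0.211 ] twist [-0.0002  0.0014 -0.    ]
```

View pics/w1.png

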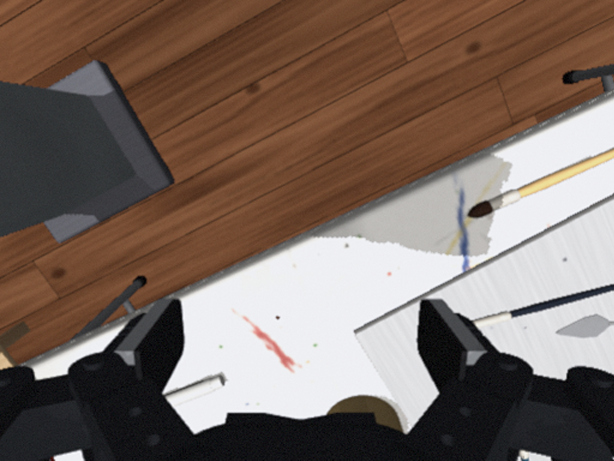

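All rows need the twist key, so the arm has not moved. The wrist picture still shows the start area: table edge, and the pen's end at (200,385). I resend with twist.

{"fn": "servo_tool", "kwargs": {"targets": [{"xyz":[-0.03,0.035,0],"twist":[0,0,0],"jaw":1},{"xyz":[-0.055,0.065,0],"twist":[0,0,0],"jaw":1},{"xyz":[-0.08,0.095,0],"twist":[0,0,0],"jaw":1},{"xyz":[-0.105,0.125,0.01],"twist":[0,0,0],"jaw":1},{"xyz":[-0.13,0.155,0.02],"twist":[0,0,0],"jaw":1},{"xyz":[-0.155,0.18,0.03],"twist":[0,0,0],"jaw":1},{"xyz":[-0.18,0.21,0.04],"twist":[0,0,0],"jaw":1},{"xyz":[-0.205,0.24,0.05],"twist":[0,0,0],"jaw":1},{"xyz":[-0.23,0.265,0.06],"twist":[0,0,0],"jaw":1},{"xyz":[-0.255,0.295,0.07],"twist":[0,0,0],"jaw":1},{"xyz":[-0.28,0.325,0.08],"twist":[0,0,0],"jaw":1},{"xyz":[-0.305,0.35,0.085],"twist":[0,0,0],"jaw":1}]}}

```text
clock: 1.15
tcp_pos: [0.4345, 0.0807, 0.1452]
orientation: [-0.0, 0.852, 0.523, -0.0]
wrist_force: [0.5, -0.2, 0.4]
finger_gap: 0.0854
```

{"fn": "servo_tool", "kwargs": {"targets": [{"xyz":[-0.025,0.03,0.005],"twist":[0,0,0],"jaw":1},{"xyz":[-0.05,0.06,0.01],"twist":[0,0,0],"jaw":1},{"xyz":[-0.067,0.08,0.015],"twist":[0,0,0],"jaw":1},{"xyz":[-0.077,0.0895,0.016],"twist":[0,0,0],"jaw":1},{"xyz":[-0.077,0.0895,0.016],"twist":[0,0,0],"jaw":1},{"xyz":[-0.077,0.0895,0.016],"twist":[0,0,0],"jaw":1}]}}

```text
clock: 1.65
tcp_pos: [0.479, -0.0269, 0.1299]
orientation: [-0.001, 0.853, 0.523, -0.0]
wrist_force: [0.1, 0.1, -0.3]
finger_gap: 0.0856
```

```bash
python3 - <<'E'
from h import *
c=env.read_camera("wrist"); save(c,"w2",s=1.2)
go(.4788,-.0271,.02)
P=cloud(c); m=(P[...,2]>.055)&(P[...,2]<.08)&(np.hypot(P[...,0]-.479,P[...,1]+.027)<.045)
q=P[m]; print(len(q), q.mean(0) if len(q) else "")
E
```

```text
now [ 0.4787 -0.0261  0.13  ] yaw 63.1 gap 0.0853 F [-0.1  0.2  0.3] t 1.7
 -> shift [-0.0009  0.0007  0.11  ] twist [-0.0013 -0.0001  0.    ]
5134 [ 0.47656991 -0.02741839  0.06836162]
```

View pics/w2.png

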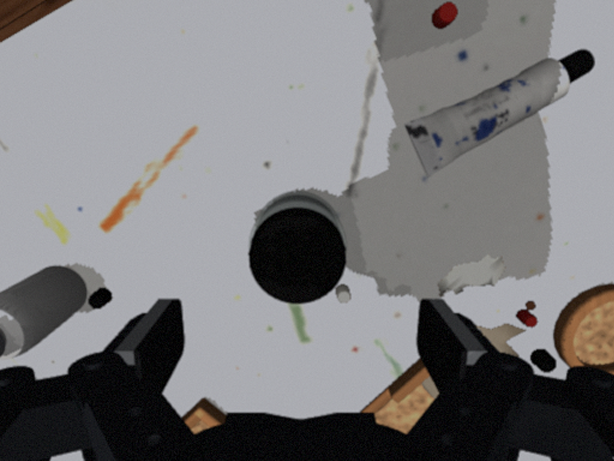

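The jar's lid is at (297,253) between the open fingers, within 2 mm of the top-camera fix. The tube at (500,115) is clear of the fingers. I descend and grip.

{"fn": "servo_tool", "kwargs": {"targets": [{"xyz":[-0.002,-0.001,0.02],"twist":[0,0,0],"jaw":1},{"xyz":[-0.002,-0.001,0.045],"twist":[0,0,0],"jaw":1},{"xyz":[-0.002,-0.001,0.07],"twist":[0,0,0],"jaw":1},{"xyz":[-0.002,-0.001,0.09],"twist":[0,0,0],"jaw":1},{"xyz":[-0.002,-0.001,0.103],"twist":[0,0,0],"jaw":1},{"xyz":[-0.002,-0.001,0.11],"twist":[0,0,0],"jaw":1},{"xyz":[-0.002,-0.001,0.11],"twist":[0,0,0],"jaw":0.5},{"xyz":[-0.002,-0.001,0.11],"twist":[0,0,0],"jaw":0.5},{"xyz":[-0.002,-0.001,0.11],"twist":[0,0,0],"jaw":0.5},{"xyz":[-0.002,-0.001,0.11],"twist":[0,0,0],"jaw":0.5},{"xyz":[-0.002,-0.001,0.11],"twist":[0,0,0],"jaw":0.5},{"xyz":[-0.002,-0.001,0.11],"twist":[0,0,0],"jaw":0.5}], "squeeze": 50}}

```text
clock: 2.7
tcp_pos: [0.4783, -0.0275, 0.0215]
orientation: [0.0, 0.852, 0.524, 0.001]
wrist_force: [-1.3, 2.2, 7.2]
finger_gap: 0.0576
```

{"fn": "servo_tool", "kwargs": {"targets": [{"xyz":[0,0,-0.005],"twist":[0,0,0],"jaw":0.5},{"xyz":[0,0,-0.02],"twist":[0,0,0],"jaw":0.5},{"xyz":[0,0,-0.04],"twist":[0,0,0],"jaw":0.5},{"xyz":[0,0,-0.06],"twist":[0,0,0],"jaw":0.5},{"xyz":[0,0,-0.075],"twist":[0,0,0],"jaw":0.5},{"xyz":[0,0,-0.08],"twist":[0,0,0],"jaw":0.5},{"xyz":[0,0,-0.08],"twist":[0,0,0],"jaw":0.5}]}}

```text
clock: 3.28
tcp_pos: [0.4786, -0.028, 0.1017]
orientation: [0.001, 0.852, 0.523, 0.001]
wrist_force: [0.5, 0.3, -2.9]
finger_gap: 0.0582
```

```bash
python3 - <<'E'
from h import *
go(.597,.307,.1); go(.597,.307,.024)
E
```

```text
now [ 0.4786 -0.028   0.1017] yaw 63.1 gap 0.0582 F [ 0.5  0.3 -2.9] t 3.2833
 -> shift [ 0.3523 -0.0458  0.0018] twist [ 0.003  -0.0008 -0.    ]
now [ 0.4786 -0.028   0.1017] yaw 63.1 gap 0.0582 F [ 0.5  0.3 -2.9] t 3.2833
 -> shift [ 0.3523 -0.0461  0.0778] twist [ 0.003  -0.0008 -0.    ]
```

{"fn": "servo_tool", "kwargs": {"targets": [{"xyz":[0.01,-0.001,0],"twist":[0,0,0],"jaw":0.5},{"xyz":[0.03,-0.004,0],"twist":[0,0,0],"jaw":0.5},{"xyz":[0.055,-0.007,0],"twist":[0,0,0],"jaw":0.5},{"xyz":[0.08,-0.01,0],"twist":[0,0,0],"jaw":0.5},{"xyz":[0.105,-0.014,0],"twist":[0,0,0],"jaw":0.5},{"xyz":[0.13,-0.017,0],"twist":[0,0,0],"jaw":0.5},{"xyz":[0.155,-0.02,0],"twist":[0,0,0],"jaw":0.5},{"xyz":[0.18,-0.023,0],"twist":[0,0,0],"jaw":0.5},{"xyz":[0.205,-0.027,0],"twist":[0,0,0],"jaw":0.5},{"xyz":[0.23,-0.03,0],"twist":[0,0,0],"jaw":0.5},{"xyz":[0.255,-0.033,0],"twist":[0,0,0],"jaw":0.5},{"xyz":[0.28,-0.036,0],"twist":[0,0,0],"jaw":0.5}]}}

```text
clock: 4.28
tcp_pos: [0.5709, 0.24, 0.0981]
orientation: [-0.001, 0.852, 0.524, -0.001]
wrist_force: [0.5, 0.1, -2.4]
finger_gap: 0.0575
```

{"fn": "servo_tool", "kwargs": {"targets": [{"xyz":[0.02,-0.003,0],"twist":[0,0,0],"jaw":0.5},{"xyz":[0.04,-0.006,0],"twist":[0,0,0],"jaw":0.5},{"xyz":[0.058,-0.008,0],"twist":[0,0,0],"jaw":0.5},{"xyz":[0.069,-0.01,0],"twist":[0,0,0],"jaw":0.5},{"xyz":[0.0725,-0.01,0],"twist":[0,0,0],"jaw":0.5},{"xyz":[0.0725,-0.01,0],"twist":[0,0,0],"jaw":0.5},{"xyz":[0.0725,-0.01,0],"twist":[0,0,0],"jaw":0.5}]}}

```text
clock: 4.87
tcp_pos: [0.5951, 0.307, 0.0994]
orientation: [-0.0, 0.852, 0.523, -0.001]
wrist_force: [0.6, -0.4, -3.2]
finger_gap: 0.058
```

```bash
python3 - <<'E'
from h import *
c=env.read_camera("wrist"); save(c,"w3",s=1.2)
go(.597,.307,.026)
E
```

```text
now [0.5952 0.3067 0.0997] yaw 63.1 gap 0.0576 F [-0.3  0.5 -1.9] t 4.9167
 -> shift [0.0012 0.0016 0.0737] twist [-0.0008  0.0013 -0.    ]
```

View pics/w3.png

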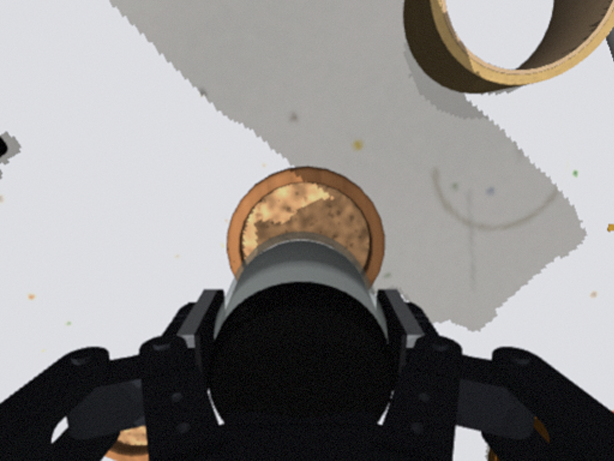

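The jar sits between the fingers at (303,330), centred sideways over the large holder at (306,240) with its rim around it. I lower gently.

{"fn": "servo_tool", "kwargs": {"targets": [{"xyz":[0.001,0.0015,0.015],"twist":[0,0,0],"jaw":0.5},{"xyz":[0.001,0.0015,0.035],"twist":[0,0,0],"jaw":0.5},{"xyz":[0.001,0.0015,0.05],"twist":[0,0,0],"jaw":0.5},{"xyz":[0.001,0.0015,0.06],"twist":[0,0,0],"jaw":0.5},{"xyz":[0.001,0.0015,0.066],"twist":[0,0,0],"jaw":0.5},{"xyz":[0.001,0.0015,0.069],"twist":[0,0,0],"jaw":0.5},{"xyz":[0.001,0.0015,0.071],"twist":[0,0,0],"jaw":0.5},{"xyz":[0.001,0.0015,0.073],"twist":[0,0,0],"jaw":0.5},{"xyz":[0.001,0.0015,0.073],"twist":[0,0,0],"jaw":0.5},{"xyz":[0.001,0.0015,0.073],"twist":[0,0,0],"jaw":0.5}]}}

```text
clock: 5.75
tcp_pos: [0.598, 0.308, 0.028]
orientation: [0.0, 0.852, 0.524, 0.001]
wrist_force: [0.2, 0.1, -3.1]
finger_gap: 0.0579
```

{"fn": "servo_tool", "kwargs": {"targets": [{"xyz":[0,0,0.001],"twist":[0,0,0],"jaw":0.5},{"xyz":[0,0,0.0015],"twist":[0,0,0],"jaw":0.5},{"xyz":[0,0,0.0015],"twist":[0,0,0],"jaw":0.5}]}}

```text
clock: 6.0
tcp_pos: [0.5976, 0.3079, 0.026]
orientation: [0.0, 0.852, 0.524, 0.0]
wrist_force: [-0.2, 0.6, -2.6]
finger_gap: 0.0581
```

{"fn": "servo_tool", "kwargs": {"targets": [{"xyz":[0,0,0.0005],"twist":[0,0,0],"jaw":0.5},{"xyz":[0,0,0.001],"twist":[0,0,0],"jaw":0.5},{"xyz":[0,0,0.001],"twist":[0,0,0],"jaw":0.5}]}}

```text
clock: 6.25
tcp_pos: [0.5977, 0.3079, 0.0256]
orientation: [0.0, 0.852, 0.524, 0.0]
wrist_force: [-2.3, -0.1, 2.5]
finger_gap: 0.0581
```

Contact is made. I release and rise.

{"fn": "servo_tool", "kwargs": {"targets": [{"xyz":[0,0,0],"twist":[0,0,0],"jaw":0.8},{"xyz":[0,0,0],"twist":[0,0,0],"jaw":1},{"xyz":[0,0,0],"twist":[0,0,0],"jaw":1},{"xyz":[0,0,0],"twist":[0,0,0],"jaw":1},{"xyz":[0,0,0],"twist":[0,0,0],"jaw":1},{"xyz":[0,0,-0.01],"twist":[0,0,0],"jaw":1},{"xyz":[0,0,-0.03],"twist":[0,0,0],"jaw":1},{"xyz":[0,0,-0.055],"twist":[0,0,0],"jaw":1},{"xyz":[0,0,-0.08],"twist":[0,0,0],"jaw":1},{"xyz":[0,0,-0.105],"twist":[0,0,0],"jaw":1},{"xyz":[0,0,-0.12],"twist":[0,0,0],"jaw":1},{"xyz":[0,0,-0.125],"twist":[0,0,0],"jaw":1}]}}

```text
clock: 7.25
tcp_pos: [0.5993, 0.3085, 0.1544]
orientation: [0.001, 0.852, 0.524, 0.003]
wrist_force: [0.6, -0.3, 0.1]
finger_gap: 0.0853
```

```bash
python3 - <<'E'
from h import *
go(.4395,-.2041,.15,-30); go(.4395,-.2041,.025,-30)
E
```

```text
now [0.5993 0.3085 0.1544] yaw 63.1 gap 0.0853 F [ 0.6 -0.3  0.1] t 7.25
 -> shift [-0.5295  0.089   0.0023] twist [-5.0000e-04 -7.1000e-03  1.6256e+00]
now [0.5993 0.3085 0.1544] yaw 63.1 gap 0.0853 F [ 0.6 -0.3  0.1] t 7.25
 -> shift [-0.5301  0.0884  0.1273] twist [-5.0000e-04 -7.1000e-03  1.6256e+00]
```

{"fn": "servo_tool", "kwargs": {"targets": [{"xyz":[-0.03,0.005,0],"twist":[0,0,0.1],"jaw":1},{"xyz":[-0.07,0.012,0],"twist":[0,0,0.22],"jaw":1},{"xyz":[-0.11,0.018,0],"twist":[0,0,0.34],"jaw":1},{"xyz":[-0.15,0.025,0],"twist":[0,0,0.46],"jaw":1},{"xyz":[-0.19,0.032,0],"twist":[0,0,0.58],"jaw":1},{"xyz":[-0.23,0.038,0],"twist":[0,0,0.7],"jaw":1},{"xyz":[-0.27,0.045,0],"twist":[0,0,0.82],"jaw":1},{"xyz":[-0.31,0.052,0],"twist":[0,0,0.94],"jaw":1},{"xyz":[-0.35,0.058,0],"twist":[0,0,1.06],"jaw":1},{"xyz":[-0.39,0.065,0],"twist":[0,0,1.18],"jaw":1},{"xyz":[-0.43,0.072,0],"twist":[0,0,1.3],"jaw":1},{"xyz":[-0.46,0.077,0],"twist":[0,0,1.42],"jaw":1}]}}

```text
clock: 8.25
tcp_pos: [0.4569, -0.1398, 0.1496]
orientation: [0.0, 0.987, -0.162, -0.0]
wrist_force: [0.1, 0.5, -0.6]
finger_gap: 0.0853
```

```bash
python3 - <<'E'
from h import *
go(.4395,-.2041,.15,-30)
E
```

```text
now [ 0.4569 -0.1398  0.1496] yaw -18.6 gap 0.0853 F [ 0.1  0.5 -0.6] t 8.25
 -> shift [ 0.004   0.0665 -0.0004] twist [0.0005 0.0002 0.1982]
```

{"fn": "servo_tool", "kwargs": {"targets": [{"xyz":[0.002,0.03,0],"twist":[0,0,0.1],"jaw":1},{"xyz":[0.003,0.055,0],"twist":[0,0,0.17],"jaw":1},{"xyz":[0.004,0.0665,0],"twist":[0,0,0.198],"jaw":1},{"xyz":[0.004,0.0665,0],"twist":[0,0,0.198],"jaw":1},{"xyz":[0.004,0.0665,0],"twist":[0,0,0.198],"jaw":1},{"xyz":[0.004,0.0665,0],"twist":[0,0,0.198],"jaw":1}]}}

```text
clock: 8.75
tcp_pos: [0.4413, -0.2008, 0.1495]
orientation: [-0.0, 0.967, -0.254, -0.0]
wrist_force: [0.8, 0.2, 0.5]
finger_gap: 0.0854
```

```bash
python3 - <<'E'
from h import *
c=env.read_camera("wrist"); save(c,"w4",s=1.2)
P=cloud(c); m=(P[...,2]>.08)&(P[...,2]<.11)&(np.hypot(P[...,0]-.4395,P[...,1]+.204)<.045)
q=P[m]; print(len(q), q.mean(0) if len(q) else "")
go(.4395,-.2041,.025,-30)
E
```

```text
1284 [ 0.43998148 -0.2048286   0.0932446 ]
now [ 0.4415 -0.2006  0.1496] yaw -29.4 gap 0.0853 F [ 0.2  0.2 -0.3] t 8.8
 -> shift [1.000e-04 4.100e-03 1.246e-01] twist [-0.0005  0.0007  0.0098]
```

View pics/w4.png

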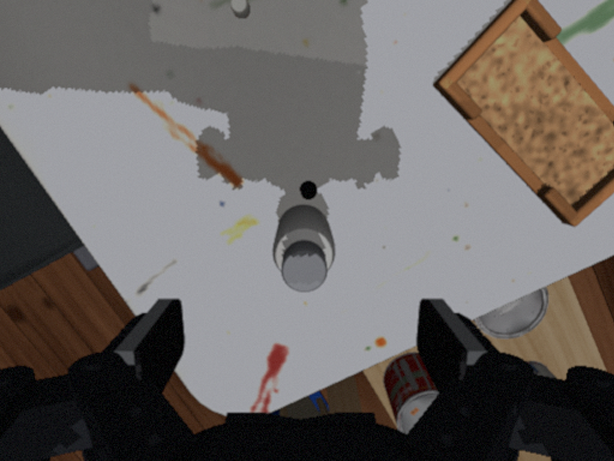

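The bottle's cap is at (304,265), centred between the fingers. The black pebble at (308,190) is out of their way. I descend and grip.

{"fn": "servo_tool", "kwargs": {"targets": [{"xyz":[0,0.004,0.02],"twist":[0,0,0.01],"jaw":1},{"xyz":[0,0.004,0.05],"twist":[0,0,0.01],"jaw":1},{"xyz":[0,0.004,0.08],"twist":[0,0,0.01],"jaw":1},{"xyz":[0,0.004,0.105],"twist":[0,0,0.01],"jaw":1},{"xyz":[0,0.004,0.12],"twist":[0,0,0.01],"jaw":1},{"xyz":[0,0.004,0.1245],"twist":[0,0,0.01],"jaw":1},{"xyz":[0,0.004,0.1245],"twist":[0,0,0.01],"jaw":0.6},{"xyz":[0,0.004,0.1245],"twist":[0,0,0.01],"jaw":0.3},{"xyz":[0,0.004,0.1245],"twist":[0,0,0.01],"jaw":0.3},{"xyz":[0,0.004,0.1245],"twist":[0,0,0.01],"jaw":0.3},{"xyz":[0,0.004,0.1245],"twist":[0,0,0.01],"jaw":0.3},{"xyz":[0,0.004,0.1245],"twist":[0,0,0.01],"jaw":0.3}], "squeeze": 35}}

```text
clock: 9.8
tcp_pos: [0.4406, -0.2059, 0.0268]
orientation: [0.0, 0.966, -0.26, 0.001]
wrist_force: [0.4, 0.8, 6.6]
finger_gap: 0.0383
```

{"fn": "servo_tool", "kwargs": {"targets": [{"xyz":[0,0,0],"twist":[0,0,0],"jaw":0.3},{"xyz":[0,0,0],"twist":[0,0,0],"jaw":0.3}]}}

```text
clock: 9.97
tcp_pos: [0.4406, -0.2059, 0.0268]
orientation: [0.0, 0.966, -0.26, 0.002]
wrist_force: [0.4, 0.8, 5.3]
finger_gap: 0.0379
```

{"fn": "servo_tool", "kwargs": {"targets": [{"xyz":[0,0,-0.005],"twist":[0,0,0],"jaw":0.3},{"xyz":[0,0,-0.02],"twist":[0,0,0],"jaw":0.3},{"xyz":[0,0,-0.04],"twist":[0,0,0],"jaw":0.3},{"xyz":[0,0,-0.06],"twist":[0,0,0],"jaw":0.3},{"xyz":[0,0,-0.075],"twist":[0,0,0],"jaw":0.3},{"xyz":[0,0,-0.08],"twist":[0,0,0],"jaw":0.3},{"xyz":[0,0,-0.08],"twist":[0,0,0],"jaw":0.3}]}}

```text
clock: 10.55
tcp_pos: [0.4403, -0.206, 0.1068]
orientation: [0.001, 0.966, -0.26, 0.002]
wrist_force: [-0.0, -1.2, -1.3]
finger_gap: 0.038
```

```bash
python3 - <<'E'
from h import *
go(.653,.143,.105)
E
```

```text
now [ 0.4403 -0.206   0.1068] yaw -30.1 gap 0.038 F [-0.  -1.2 -1.3] t 10.55
 -> shift [ 0.0086 -0.4086  0.0018] twist [ 0.0002 -0.0032 -0.    ]
```

{"fn": "servo_tool", "kwargs": {"targets": [{"xyz":[0,-0.01,0],"twist":[0,0,0],"jaw":0.3},{"xyz":[0.001,-0.035,0],"twist":[0,0,0],"jaw":0.3},{"xyz":[0.002,-0.065,0],"twist":[0,0,0],"jaw":0.3},{"xyz":[0.002,-0.095,0],"twist":[0,0,0],"jaw":0.3},{"xyz":[0.003,-0.125,0],"twist":[0,0,0],"jaw":0.3},{"xyz":[0.003,-0.155,0],"twist":[0,0,0],"jaw":0.3},{"xyz":[0.004,-0.185,0],"twist":[0,0,0],"jaw":0.3},{"xyz":[0.005,-0.215,0],"twist":[0,0,0],"jaw":0.3},{"xyz":[0.005,-0.245,0],"twist":[0,0,0],"jaw":0.3},{"xyz":[0.006,-0.275,0],"twist":[0,0,0],"jaw":0.3},{"xyz":[0.006,-0.305,0],"twist":[0,0,0],"jaw":0.3},{"xyz":[0.007,-0.335,0],"twist":[0,0,0],"jaw":0.3}]}}

```text
clock: 11.55
tcp_pos: [0.6129, 0.0832, 0.1032]
orientation: [0.0, 0.966, -0.26, -0.002]
wrist_force: [1.0, -0.5, -1.5]
finger_gap: 0.0378
```

{"fn": "servo_tool", "kwargs": {"targets": [{"xyz":[0.001,-0.025,0],"twist":[0,0,0],"jaw":0.3},{"xyz":[0.001,-0.05,0],"twist":[0,0,0],"jaw":0.3},{"xyz":[0.0015,-0.068,0],"twist":[0,0,0],"jaw":0.3},{"xyz":[0.0015,-0.0735,0],"twist":[0,0,0],"jaw":0.3},{"xyz":[0.0015,-0.0735,0],"twist":[0,0,0],"jaw":0.3},{"xyz":[0.0015,-0.0735,0],"twist":[0,0,0],"jaw":0.3}]}}

```text
clock: 12.05
tcp_pos: [0.6507, 0.1439, 0.1037]
orientation: [0.001, 0.966, -0.26, -0.001]
wrist_force: [0.4, 0.1, -1.4]
finger_gap: 0.0382
```

```bash
python3 - <<'E'
from h import *
c=env.read_camera("wrist"); save(c,"w5",s=1.2)
go(.653,.143,.033)
E
```

```text
now [0.6507 0.1433 0.1042] yaw -30.2 gap 0.0379 F [ 0.4 -0.4 -1. ] t 12.1
 -> shift [ 0.0022 -0.001   0.0711] twist [0.0016 0.0018 0.    ]
```

View pics/w5.png

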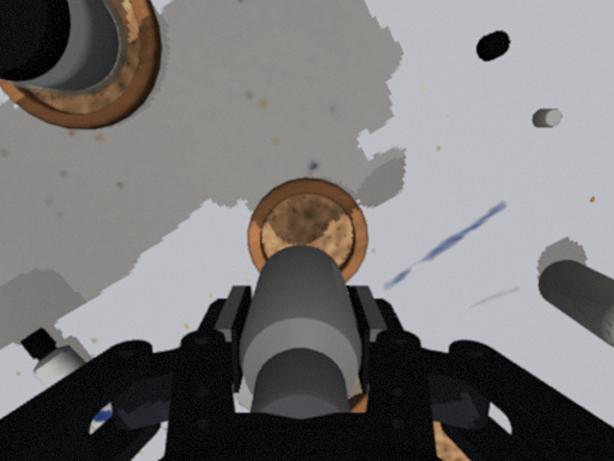

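The jar stands in its holder at upper left. The bottle at (301,330) is over the small holder at (308,235), so it needs about 2 mm along +x. I lower it.

{"fn": "servo_tool", "kwargs": {"targets": [{"xyz":[0.002,-0.001,0.015],"twist":[0,0,0],"jaw":0.3},{"xyz":[0.002,-0.001,0.035],"twist":[0,0,0],"jaw":0.3},{"xyz":[0.002,-0.001,0.05],"twist":[0,0,0],"jaw":0.3},{"xyz":[0.002,-0.001,0.06],"twist":[0,0,0],"jaw":0.3},{"xyz":[0.002,-0.001,0.066],"twist":[0,0,0],"jaw":0.3},{"xyz":[0.002,-0.001,0.069],"twist":[0,0,0],"jaw":0.3},{"xyz":[0.002,-0.001,0.071],"twist":[0,0,0],"jaw":0.3},{"xyz":[0.002,-0.001,0.071],"twist":[0,0,0],"jaw":0.3},{"xyz":[0.002,-0.001,0.071],"twist":[0,0,0],"jaw":0.3}]}}

```text
clock: 12.85
tcp_pos: [0.6547, 0.1436, 0.0352]
orientation: [-0.0, 0.966, -0.26, 0.001]
wrist_force: [-0.8, -0.0, -1.1]
finger_gap: 0.0379
```

{"fn": "servo_tool", "kwargs": {"targets": [{"xyz":[0,0,0.001],"twist":[0,0,0],"jaw":0.3},{"xyz":[0,0,0.0015],"twist":[0,0,0],"jaw":0.3},{"xyz":[0,0,0.0015],"twist":[0,0,0],"jaw":0.3}]}}

```text
clock: 13.1
tcp_pos: [0.6543, 0.1437, 0.0331]
orientation: [-0.0, 0.966, -0.26, 0.0]
wrist_force: [-0.3, 0.2, -1.7]
finger_gap: 0.0382
```

{"fn": "servo_tool", "kwargs": {"targets": [{"xyz":[0,0,0.001],"twist":[0,0,0],"jaw":0.3},{"xyz":[0,0,0.0015],"twist":[0,0,0],"jaw":0.3},{"xyz":[0,0,0.0015],"twist":[0,0,0],"jaw":0.3}]}}

```text
clock: 13.35
tcp_pos: [0.654, 0.1436, 0.0312]
orientation: [0.0, 0.966, -0.26, -0.0]
wrist_force: [0.7, 0.1, -1.5]
finger_gap: 0.0381
```

{"fn": "servo_tool", "kwargs": {"targets": [{"xyz":[0,0,0.0005],"twist":[0,0,0],"jaw":0.3},{"xyz":[0,0,0.001],"twist":[0,0,0],"jaw":0.3},{"xyz":[0,0,0.001],"twist":[0,0,0],"jaw":0.3}]}}

```text
clock: 13.6
tcp_pos: [0.6542, 0.1436, 0.0308]
orientation: [-0.0, 0.966, -0.26, 0.0]
wrist_force: [-1.4, -0.1, 2.2]
finger_gap: 0.0383
```

Contact. I release and rise.

{"fn": "servo_tool", "kwargs": {"targets": [{"xyz":[0,0,0],"twist":[0,0,0],"jaw":0.6},{"xyz":[0,0,0],"twist":[0,0,0],"jaw":0.9},{"xyz":[0,0,0],"twist":[0,0,0],"jaw":0.9},{"xyz":[0,0,0],"twist":[0,0,0],"jaw":0.9},{"xyz":[0,0,0],"twist":[0,0,0],"jaw":0.9},{"xyz":[0,0,0],"twist":[0,0,0],"jaw":0.9},{"xyz":[0,0,-0.01],"twist":[0,0,0],"jaw":0.9},{"xyz":[0,0,-0.035],"twist":[0,0,0],"jaw":0.9},{"xyz":[0,0,-0.065],"twist":[0,0,0],"jaw":0.9},{"xyz":[0,0,-0.095],"twist":[0,0,0],"jaw":0.9},{"xyz":[0,0,-0.115],"twist":[0,0,0],"jaw":0.9},{"xyz":[0,0,-0.12],"twist":[0,0,0],"jaw":0.9}]}}

```text
clock: 14.6
tcp_pos: [0.6566, 0.1439, 0.1561]
orientation: [-0.001, 0.966, -0.26, 0.004]
wrist_force: [-0.3, 0.3, -0.1]
finger_gap: 0.077
```

```bash
python3 - <<'E'
from h import *
# grip point 15 mm from mid towards the cap (+y world, 92.3 deg)
a=np.radians(92.3); t=np.array([.4635,.1241])+.016*np.array([np.cos(a),np.sin(a)]); print(t)
go(*t,.15,2.3)
E
```

```text
[0.46285789 0.14008711]
now [0.6566 0.1439 0.1561] yaw -30.1 gap 0.077 F [-0.3  0.3 -0.1] t 14.6
 -> shift [-0.1657  0.1005  0.0046] twist [-0.0028 -0.0077 -0.5661]
```

{"fn": "servo_tool", "kwargs": {"targets": [{"xyz":[-0.02,0.012,0],"twist":[0,0,-0.08],"jaw":0.7},{"xyz":[-0.05,0.03,0],"twist":[0,0,-0.18],"jaw":0.7},{"xyz":[-0.08,0.048,0],"twist":[0,0,-0.28],"jaw":0.7},{"xyz":[-0.11,0.067,0],"twist":[0,0,-0.38],"jaw":0.7},{"xyz":[-0.14,0.085,0],"twist":[0,0,-0.48],"jaw":0.7},{"xyz":[-0.16,0.097,0.004],"twist":[0,0,-0.55],"jaw":0.7},{"xyz":[-0.1657,0.1005,0.0046],"twist":[0,0,-0.566],"jaw":0.7},{"xyz":[-0.1657,0.1005,0.0046],"twist":[0,0,-0.566],"jaw":0.7},{"xyz":[-0.1657,0.1005,0.0046],"twist":[0,0,-0.566],"jaw":0.7},{"xyz":[-0.1657,0.1005,0.0046],"twist":[0,0,-0.566],"jaw":0.7}]}}

```text
clock: 15.43
tcp_pos: [0.4623, 0.1399, 0.1461]
orientation: [-0.0, 1.0, 0.019, 0.001]
wrist_force: [0.1, 0.2, 0.1]
finger_gap: 0.06
```

```bash
python3 - <<'E'
from h import *
import pickle
c=env.read_camera("wrist"); save(c,"w6",s=1.5); pickle.dump(c,open("w6.pkl","wb"))
P=cloud(c); m=(P[...,2]>.008)&(P[...,2]<.035)&(np.hypot(P[...,0]-.4635,P[...,1]-.124)<.075)
q=P[m]; r=cv2.minAreaRect((q[:,:2]*1000).astype(np.float32)); print(len(q),q.mean(0),r)
go(.4629,.1401,.003,2.3)
E
```

```text
3308 [0.45998691 0.12711246 0.01862522] ((456.4102783203125, 118.65489196777344), (101.22113800048828, 87.12288665771484), 45.55353546142578)
now [0.4623 0.1399 0.1459] yaw 2.2 gap 0.0597 F [ 0.  -0.4  0.8] t 15.4833
 -> shift [ 0.0004 -0.0002  0.1429] twist [-0.0002 -0.0016 -0.0014]
```

View pics/w6.png

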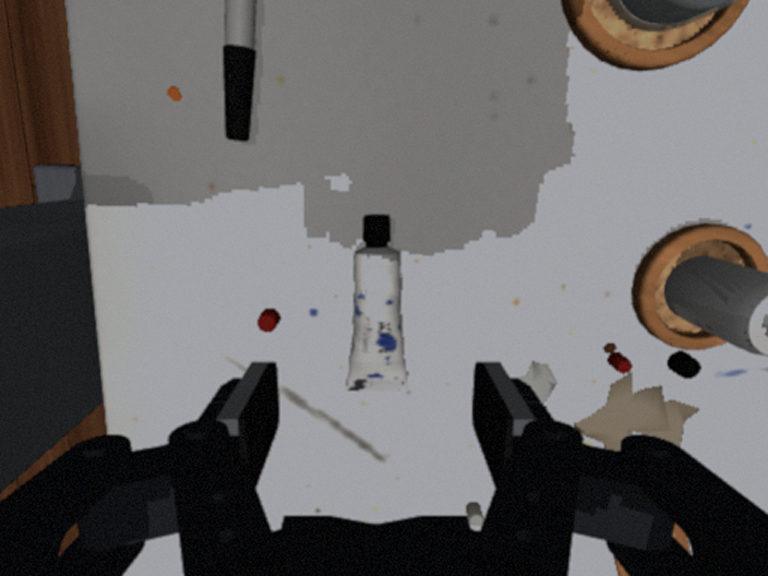

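The tube lies straight between the fingers: cap at (377,230), crimp at (377,382). The jar and the bottle stand in their holders. The red bits and the paper scraps are clear of the fingers, so I descend and grip.

{"fn": "servo_tool", "kwargs": {"targets": [{"xyz":[0.0005,0,0.02],"twist":[0,0,0],"jaw":0.7},{"xyz":[0.0005,0,0.05],"twist":[0,0,0],"jaw":0.7},{"xyz":[0.0005,0,0.08],"twist":[0,0,0],"jaw":0.7},{"xyz":[0.0005,0,0.11],"twist":[0,0,0],"jaw":0.7},{"xyz":[0.0005,0,0.13],"twist":[0,0,0],"jaw":0.7},{"xyz":[0.0005,0,0.139],"twist":[0,0,0],"jaw":0.7},{"xyz":[0.0005,0,0.142],"twist":[0,0,0],"jaw":0.7},{"xyz":[0.0005,0,0.142],"twist":[0,0,0],"jaw":0.4},{"xyz":[0.0005,0,0.142],"twist":[0,0,0],"jaw":0.15},{"xyz":[0.0005,0,0.142],"twist":[0,0,0],"jaw":0.15},{"xyz":[0.0005,0,0.142],"twist":[0,0,0],"jaw":0.15},{"xyz":[0.0005,0,0.142],"twist":[0,0,0],"jaw":0.15}], "squeeze": 35}}

```text
clock: 16.48
tcp_pos: [0.4624, 0.1401, 0.0052]
orientation: [-0.0, 1.0, 0.02, 0.002]
wrist_force: [-0.5, 0.5, 5.2]
finger_gap: 0.0252
```

{"fn": "servo_tool", "kwargs": {"targets": [{"xyz":[0,0,0],"twist":[0,0,0],"jaw":0.15},{"xyz":[0,0,0],"twist":[0,0,0],"jaw":0.15}]}}

```text
clock: 16.65
tcp_pos: [0.4625, 0.1401, 0.0052]
orientation: [-0.0, 1.0, 0.02, 0.002]
wrist_force: [0.4, -0.1, 7.0]
finger_gap: 0.0253
```

{"fn": "servo_tool", "kwargs": {"targets": [{"xyz":[0,0,-0.005],"twist":[0,0,0],"jaw":0.15},{"xyz":[0,0,-0.02],"twist":[0,0,0],"jaw":0.15},{"xyz":[0,0,-0.04],"twist":[0,0,0],"jaw":0.15},{"xyz":[0,0,-0.06],"twist":[0,0,0],"jaw":0.15},{"xyz":[0,0,-0.075],"twist":[0,0,0],"jaw":0.15},{"xyz":[0,0,-0.08],"twist":[0,0,0],"jaw":0.15},{"xyz":[0,0,-0.08],"twist":[0,0,0],"jaw":0.15}]}}

```text
clock: 17.23
tcp_pos: [0.4618, 0.1401, 0.0852]
orientation: [-0.0, 1.0, 0.02, 0.001]
wrist_force: [1.8, -0.8, -0.7]
finger_gap: 0.0251
```

```bash
python3 - <<'E'
from h import *
go(.6206,-.2024,.085,17.7)
E
```

```text
now [0.4618 0.1401 0.0852] yaw 2.3 gap 0.0251 F [ 1.8 -0.8 -0.7] t 17.2333
 -> shift [0.1449 0.3486 0.0005] twist [ 0.     -0.003  -0.2688]
```

{"fn": "servo_tool", "kwargs": {"targets": [{"xyz":[0.005,0.012,0],"twist":[0,0,-0.01],"jaw":0.15},{"xyz":[0.016,0.038,0],"twist":[0,0,-0.03],"jaw":0.15},{"xyz":[0.027,0.065,0],"twist":[0,0,-0.05],"jaw":0.15},{"xyz":[0.038,0.092,0],"twist":[0,0,-0.07],"jaw":0.15},{"xyz":[0.05,0.12,0],"twist":[0,0,-0.09],"jaw":0.15},{"xyz":[0.061,0.147,0],"twist":[0,0,-0.11],"jaw":0.15},{"xyz":[0.073,0.175,0],"twist":[0,0,-0.13],"jaw":0.15},{"xyz":[0.084,0.202,0],"twist":[0,0,-0.16],"jaw":0.15},{"xyz":[0.095,0.229,0],"twist":[0,0,-0.18],"jaw":0.15},{"xyz":[0.107,0.257,0],"twist":[0,0,-0.2],"jaw":0.15},{"xyz":[0.118,0.284,0],"twist":[0,0,-0.22],"jaw":0.15},{"xyz":[0.128,0.308,0],"twist":[0,0,-0.24],"jaw":0.15}]}}

```text
clock: 18.23
tcp_pos: [0.6007, -0.1642, 0.0818]
orientation: [-0.001, 0.99, 0.14, -0.001]
wrist_force: [0.9, -0.5, -0.3]
finger_gap: 0.0252
```

{"fn": "servo_tool", "kwargs": {"targets": [{"xyz":[0.006,0.018,0],"twist":[0,0,-0.015],"jaw":0.15},{"xyz":[0.007,0.034,0],"twist":[0,0,-0.029],"jaw":0.15},{"xyz":[0.007,0.043,0],"twist":[0,0,-0.029],"jaw":0.15},{"xyz":[0.007,0.043,0],"twist":[0,0,-0.029],"jaw":0.15},{"xyz":[0.007,0.043,0],"twist":[0,0,-0.029],"jaw":0.15}]}}

```text
clock: 18.65
tcp_pos: [0.6187, -0.2017, 0.0824]
orientation: [-0.001, 0.988, 0.153, -0.001]
wrist_force: [-0.8, 0.3, -0.3]
finger_gap: 0.0248
```

```bash
python3 - <<'E'
from h import *
c=env.read_camera("wrist"); save(c,"w7",s=1.2)
go(.6206,-.2024,.015,17.7)
E
```

```text
now [ 0.6187 -0.2011  0.0828] yaw 17.7 gap 0.0254 F [-0.9 -0.9 -0.7] t 18.7
 -> shift [0.0015 0.0019 0.0678] twist [-0.0019  0.0014  0.    ]
```

View pics/w7.png

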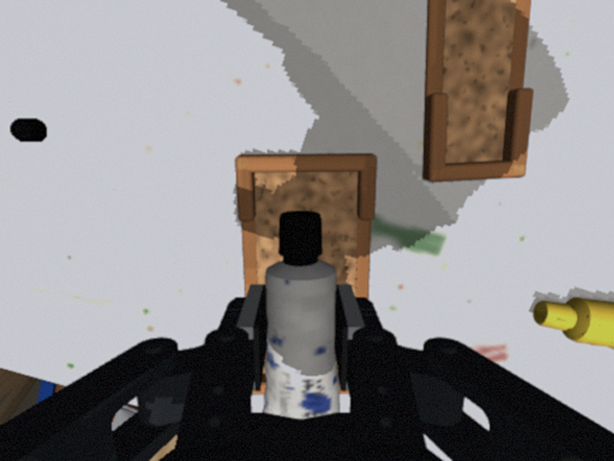

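The tube is aligned with the wide holder: tube axis at x≈301, holder centre at x≈307. It needs +2 mm in x. I lower it.

{"fn": "servo_tool", "kwargs": {"targets": [{"xyz":[0.002,0.002,0.015],"twist":[0,0,0],"jaw":0.15},{"xyz":[0.002,0.002,0.035],"twist":[0,0,0],"jaw":0.15},{"xyz":[0.002,0.002,0.052],"twist":[0,0,0],"jaw":0.15},{"xyz":[0.002,0.002,0.063],"twist":[0,0,0],"jaw":0.15},{"xyz":[0.002,0.002,0.069],"twist":[0,0,0],"jaw":0.15},{"xyz":[0.002,0.002,0.071],"twist":[0,0,0],"jaw":0.15},{"xyz":[0.002,0.002,0.072],"twist":[0,0,0],"jaw":0.15},{"xyz":[0.002,0.002,0.072],"twist":[0,0,0],"jaw":0.15},{"xyz":[0.002,0.002,0.072],"twist":[0,0,0],"jaw":0.15}]}}

```text
clock: 19.45
tcp_pos: [0.6229, -0.2036, 0.0128]
orientation: [0.0, 0.988, 0.154, 0.001]
wrist_force: [-0.1, 0.2, -0.5]
finger_gap: 0.0251
```

{"fn": "servo_tool", "kwargs": {"targets": [{"xyz":[0,0,0.001],"twist":[0,0,0],"jaw":0.15},{"xyz":[0,0,0.001],"twist":[0,0,0],"jaw":0.15},{"xyz":[0,0,0.001],"twist":[0,0,0],"jaw":0.15}]}}

```text
clock: 19.7
tcp_pos: [0.6224, -0.2036, 0.0111]
orientation: [0.0, 0.988, 0.154, 0.0]
wrist_force: [-0.4, -0.4, -0.5]
finger_gap: 0.0249
```

{"fn": "servo_tool", "kwargs": {"targets": [{"xyz":[0,0,0.001],"twist":[0,0,0],"jaw":0.15},{"xyz":[0,0,0.0015],"twist":[0,0,0],"jaw":0.15},{"xyz":[0,0,0.0015],"twist":[0,0,0],"jaw":0.15}]}}

```text
clock: 19.95
tcp_pos: [0.6223, -0.2035, 0.0093]
orientation: [0.0, 0.988, 0.154, 0.0]
wrist_force: [-0.3, -0.6, 0.8]
finger_gap: 0.0249
```

Contact at the expected height. I release and rise.

{"fn": "servo_tool", "kwargs": {"targets": [{"xyz":[0,0,0],"twist":[0,0,0],"jaw":0.35},{"xyz":[0,0,0],"twist":[0,0,0],"jaw":0.5},{"xyz":[0,0,0],"twist":[0,0,0],"jaw":0.5},{"xyz":[0,0,0],"twist":[0,0,0],"jaw":0.5},{"xyz":[0,0,0],"twist":[0,0,0],"jaw":0.5},{"xyz":[0,0,-0.01],"twist":[0,0,0],"jaw":0.5},{"xyz":[0,0,-0.035],"twist":[0,0,0],"jaw":0.5},{"xyz":[0,0,-0.065],"twist":[0,0,0],"jaw":0.5},{"xyz":[0,0,-0.095],"twist":[0,0,0],"jaw":0.5},{"xyz":[0,0,-0.125],"twist":[0,0,0],"jaw":0.5},{"xyz":[0,0,-0.155],"twist":[0,0,0],"jaw":0.5},{"xyz":[0,0,-0.165],"twist":[0,0,0],"jaw":0.5}]}}

```text
clock: 20.95
tcp_pos: [0.6242, -0.2043, 0.1806]
orientation: [0.002, 0.988, 0.154, 0.003]
wrist_force: [1.0, 0.3, -0.2]
finger_gap: 0.043
```

```bash
python3 - <<'E'
from h import *
go(.3879,.284,.17,-3)
E
```

```text
now [ 0.6242 -0.2043  0.1806] yaw 17.7 gap 0.043 F [ 1.   0.3 -0.2] t 20.95
 -> shift [-0.0767 -0.5371  0.0072] twist [ 0.0043 -0.007   0.3614]
```

{"fn": "servo_tool", "kwargs": {"targets": [{"xyz":[-0.004,-0.03,0],"twist":[0,0,0.02],"jaw":0.5},{"xyz":[-0.01,-0.07,0],"twist":[0,0,0.05],"jaw":0.5},{"xyz":[-0.016,-0.11,0],"twist":[0,0,0.08],"jaw":0.5},{"xyz":[-0.021,-0.15,0],"twist":[0,0,0.11],"jaw":0.5},{"xyz":[-0.027,-0.19,0],"twist":[0,0,0.14],"jaw":0.5},{"xyz":[-0.033,-0.23,0],"twist":[0,0,0.17],"jaw":0.5},{"xyz":[-0.038,-0.27,0],"twist":[0,0,0.2],"jaw":0.5},{"xyz":[-0.044,-0.31,0],"twist":[0,0,0.23],"jaw":0.5},{"xyz":[-0.05,-0.35,0],"twist":[0,0,0.26],"jaw":0.5},{"xyz":[-0.055,-0.385,0],"twist":[0,0,0.28],"jaw":0.5},{"xyz":[-0.06,-0.42,0],"twist":[0,0,0.3],"jaw":0.5},{"xyz":[-0.065,-0.455,0],"twist":[0,0,0.32],"jaw":0.5}]}}

```text
clock: 21.95
tcp_pos: [0.4207, 0.2116, 0.1746]
orientation: [-0.0, 1.0, -0.006, 0.0]
wrist_force: [1.4, 0.3, -0.3]
finger_gap: 0.0425
```

```bash
python3 - <<'E'
from h import *
go(.3879,.284,.17,-3)
E
```

```text
now [0.4207 0.2116 0.1746] yaw -0.7 gap 0.0425 F [ 1.4  0.3 -0.3] t 21.95
 -> shift [-0.0336 -0.072   0.0046] twist [-0.0003 -0.0006  0.0404]
```

{"fn": "servo_tool", "kwargs": {"targets": [{"xyz":[-0.014,-0.03,0.002],"twist":[0,0,0.02],"jaw":0.5},{"xyz":[-0.026,-0.055,0.003],"twist":[0,0,0.04],"jaw":0.5},{"xyz":[-0.0336,-0.071,0.004],"twist":[0,0,0.04],"jaw":0.5},{"xyz":[-0.0336,-0.071,0.004],"twist":[0,0,0.04],"jaw":0.5},{"xyz":[-0.0336,-0.071,0.004],"twist":[0,0,0.04],"jaw":0.5},{"xyz":[-0.0336,-0.071,0.004],"twist":[0,0,0.04],"jaw":0.5}]}}

```text
clock: 22.45
tcp_pos: [0.3892, 0.2812, 0.1703]
orientation: [0.0, 1.0, -0.025, 0.0]
wrist_force: [0.2, -0.6, 0.2]
finger_gap: 0.0423
```

```bash
python3 - <<'E'
from h import *
c=env.read_camera("wrist"); save(c,"w8",s=1.5)
P=cloud(c); m=(P[...,2]>.009)&(P[...,2]<.025)&(np.abs(P[...,0]-.388)<.02)&(np.abs(P[...,1]-.284)<.08)
q=P[m]; print(len(q),q.mean(0)); print(cv2.fitLine((q[:,:2]*1000).astype(np.float32),cv2.DIST_HUBER,0,.01,.01).ravel())
go(.3879,.284,.004,-3)
E
```

```text
2131 [0.38766946 0.28802159 0.01391435]
[6.3084483e-02 9.9800819e-01 3.8768750e+02 2.8801843e+02]
now [0.3895 0.2809 0.1703] yaw -3.0 gap 0.0426 F [-0.4 -0.1  0.2] t 22.5
 -> shift [-0.0018 -0.003   0.1663] twist [ 0.0002 -0.0003  0.0005]
```

View pics/w8.png

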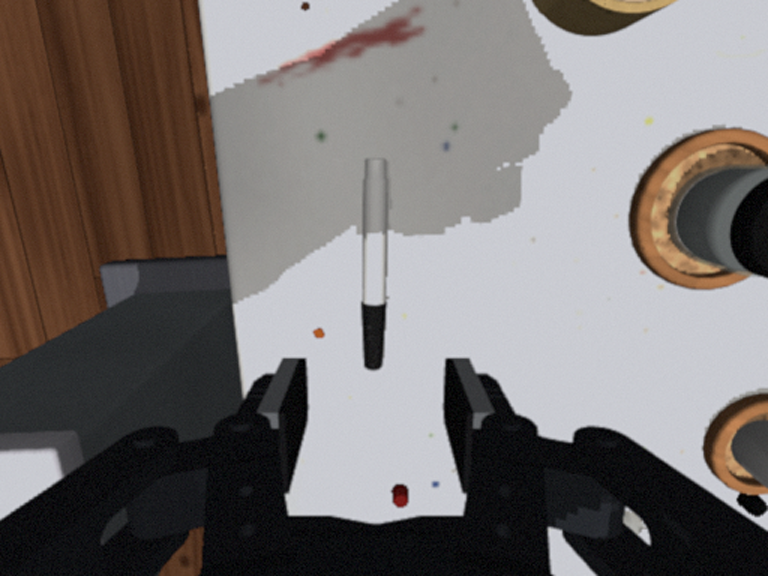

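The pen lies from (375,160) to (373,367), straight and centred between the fingers (x≈375). I descend and grip at its middle.

{"fn": "servo_tool", "kwargs": {"targets": [{"xyz":[-0.0015,-0.003,0.025],"twist":[0,0,0],"jaw":0.5},{"xyz":[-0.0015,-0.003,0.06],"twist":[0,0,0],"jaw":0.5},{"xyz":[-0.0015,-0.003,0.095],"twist":[0,0,0],"jaw":0.5},{"xyz":[-0.0015,-0.003,0.125],"twist":[0,0,0],"jaw":0.5},{"xyz":[-0.0015,-0.003,0.15],"twist":[0,0,0],"jaw":0.5},{"xyz":[-0.0015,-0.003,0.162],"twist":[0,0,0],"jaw":0.5},{"xyz":[-0.0015,-0.003,0.166],"twist":[0,0,0],"jaw":0.5},{"xyz":[-0.0015,-0.003,0.166],"twist":[0,0,0],"jaw":0.5},{"xyz":[-0.0015,-0.003,0.166],"twist":[0,0,0],"jaw":0.3},{"xyz":[-0.0015,-0.003,0.166],"twist":[0,0,0],"jaw":0.1},{"xyz":[-0.0015,-0.003,0.166],"twist":[0,0,0],"jaw":0.05},{"xyz":[-0.0015,-0.003,0.166],"twist":[0,0,0],"jaw":0.05}], "squeeze": 35}}

```text
clock: 23.5
tcp_pos: [0.3892, 0.2851, 0.0057]
orientation: [-0.001, 1.0, -0.026, 0.002]
wrist_force: [0.8, -1.6, 4.5]
finger_gap: 0.014
```

{"fn": "servo_tool", "kwargs": {"targets": [{"xyz":[0,0,0],"twist":[0,0,0],"jaw":0.05},{"xyz":[0,0,0],"twist":[0,0,0],"jaw":0.05},{"xyz":[0,0,0],"twist":[0,0,0],"jaw":0.05}]}}

```text
clock: 23.75
tcp_pos: [0.3892, 0.2851, 0.0057]
orientation: [-0.0, 1.0, -0.026, 0.002]
wrist_force: [0.8, -0.9, 7.2]
finger_gap: 0.0138
```

{"fn": "servo_tool", "kwargs": {"targets": [{"xyz":[0,0,-0.005],"twist":[0,0,0],"jaw":0.05},{"xyz":[0,0,-0.02],"twist":[0,0,0],"jaw":0.05},{"xyz":[0,0,-0.045],"twist":[0,0,0],"jaw":0.05},{"xyz":[0,0,-0.07],"twist":[0,0,0],"jaw":0.05},{"xyz":[0,0,-0.09],"twist":[0,0,0],"jaw":0.05},{"xyz":[0,0,-0.1],"twist":[0,0,0],"jaw":0.05},{"xyz":[0,0,-0.1],"twist":[0,0,0],"jaw":0.05}]}}

```text
clock: 24.33
tcp_pos: [0.3892, 0.2856, 0.1067]
orientation: [-0.001, 1.0, -0.025, 0.002]
wrist_force: [0.4, 0.3, -1.0]
finger_gap: 0.0141
```

```bash
python3 - <<'E'
from h import *
go(.665,-.0538,.105,20.4)
E
```

```text
now [0.3892 0.2856 0.1067] yaw -2.9 gap 0.0141 F [ 0.4  0.3 -1. ] t 24.3333
 -> shift [0.2926 0.325  0.0021] twist [-0.0017 -0.0046 -0.4067]
```

{"fn": "servo_tool", "kwargs": {"targets": [{"xyz":[0.008,0.009,0],"twist":[0,0,-0.01],"jaw":0.05},{"xyz":[0.026,0.029,0],"twist":[0,0,-0.035],"jaw":0.05},{"xyz":[0.046,0.051,0],"twist":[0,0,-0.065],"jaw":0.05},{"xyz":[0.066,0.073,0],"twist":[0,0,-0.09],"jaw":0.05},{"xyz":[0.086,0.096,0],"twist":[0,0,-0.12],"jaw":0.05},{"xyz":[0.106,0.118,0],"twist":[0,0,-0.15],"jaw":0.05},{"xyz":[0.126,0.14,0],"twist":[0,0,-0.175],"jaw":0.05},{"xyz":[0.146,0.162,0],"twist":[0,0,-0.2],"jaw":0.05},{"xyz":[0.166,0.184,0],"twist":[0,0,-0.23],"jaw":0.05},{"xyz":[0.186,0.207,0],"twist":[0,0,-0.26],"jaw":0.05},{"xyz":[0.206,0.229,0],"twist":[0,0,-0.285],"jaw":0.05},{"xyz":[0.226,0.251,0],"twist":[0,0,-0.315],"jaw":0.05}]}}

```text
clock: 25.33
tcp_pos: [0.6004, 0.0213, 0.1023]
orientation: [-0.0, 0.991, 0.132, -0.001]
wrist_force: [0.3, 0.6, -0.6]
finger_gap: 0.0139
```

```bash
python3 - <<'E'
from h import *
go(.665,-.0538,.105,20.4)
E
```

```text
now [0.6004 0.0213 0.1023] yaw 15.2 gap 0.0139 F [ 0.3  0.6 -0.6] t 25.3333
 -> shift [ 0.0427  0.0894 -0.0029] twist [-0.0013  0.0023 -0.0909]
```

{"fn": "servo_tool", "kwargs": {"targets": [{"xyz":[0.012,0.025,0],"twist":[0,0,-0.03],"jaw":0.05},{"xyz":[0.024,0.05,0],"twist":[0,0,-0.06],"jaw":0.05},{"xyz":[0.034,0.071,0],"twist":[0,0,-0.08],"jaw":0.05},{"xyz":[0.041,0.085,0],"twist":[0,0,-0.091],"jaw":0.05},{"xyz":[0.0425,0.088,0],"twist":[0,0,-0.091],"jaw":0.05},{"xyz":[0.0425,0.088,0],"twist":[0,0,-0.091],"jaw":0.05},{"xyz":[0.0425,0.088,0],"twist":[0,0,-0.091],"jaw":0.05}]}}

```text
clock: 25.92
tcp_pos: [0.6633, -0.0506, 0.1028]
orientation: [-0.001, 0.984, 0.177, -0.001]
wrist_force: [-0.9, -0.5, 0.7]
finger_gap: 0.0135
```

```bash
python3 - <<'E'
from h import *
c=env.read_camera("wrist"); save(c,"w9",s=1.2)
go(.665,-.0538,.012,20.4)
E
```

```text
now [ 0.6633 -0.0503  0.1032] yaw 20.4 gap 0.0139 F [ 0.6  0.2 -0. ] t 25.9667
 -> shift [0.0005 0.004  0.0912] twist [-0.0016  0.0017 -0.0005]
```

View pics/w9.png

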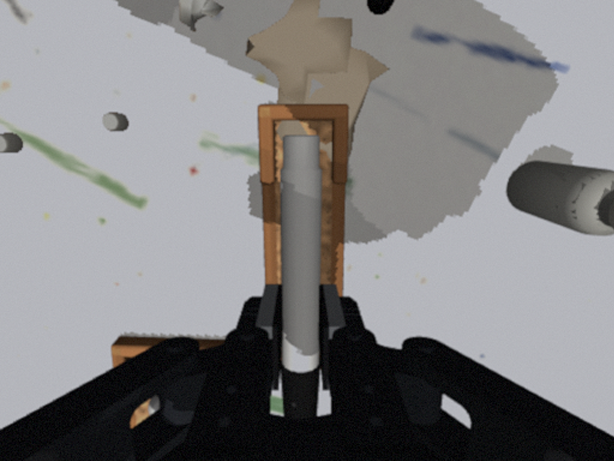

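The pen's axis at x≈301 lines up with the narrow holder's centre at x≈304. A beige stain or scrap touches the holder's far end at (300,90), and I'll check that after placing. I lower the pen.

{"fn": "servo_tool", "kwargs": {"targets": [{"xyz":[0.001,0.004,0.015],"twist":[0,0,0],"jaw":0.05},{"xyz":[0.001,0.004,0.04],"twist":[0,0,0],"jaw":0.05},{"xyz":[0.001,0.004,0.062],"twist":[0,0,0],"jaw":0.05},{"xyz":[0.001,0.004,0.078],"twist":[0,0,0],"jaw":0.05},{"xyz":[0.001,0.004,0.086],"twist":[0,0,0],"jaw":0.05},{"xyz":[0.001,0.004,0.09],"twist":[0,0,0],"jaw":0.05},{"xyz":[0.001,0.004,0.0915],"twist":[0,0,0],"jaw":0.05},{"xyz":[0.001,0.004,0.0915],"twist":[0,0,0],"jaw":0.05},{"xyz":[0.001,0.004,0.0915],"twist":[0,0,0],"jaw":0.05}]}}

```text
clock: 26.72
tcp_pos: [0.6678, -0.0547, 0.014]
orientation: [0.0, 0.984, 0.177, 0.001]
wrist_force: [1.4, 0.6, 0.2]
finger_gap: 0.0137
```

{"fn": "servo_tool", "kwargs": {"targets": [{"xyz":[0,0,0.001],"twist":[0,0,0],"jaw":0.05},{"xyz":[0,0,0.0015],"twist":[0,0,0],"jaw":0.05},{"xyz":[0,0,0.0015],"twist":[0,0,0],"jaw":0.05}]}}

```text
clock: 26.97
tcp_pos: [0.6673, -0.0549, 0.0117]
orientation: [0.0, 0.984, 0.177, 0.0]
wrist_force: [0.7, -0.6, -0.1]
finger_gap: 0.0137
```

{"fn": "servo_tool", "kwargs": {"targets": [{"xyz":[0,0,0.001],"twist":[0,0,0],"jaw":0.05},{"xyz":[0,0,0.002],"twist":[0,0,0],"jaw":0.05},{"xyz":[0,0,0.002],"twist":[0,0,0],"jaw":0.05}]}}

```text
clock: 27.22
tcp_pos: [0.6672, -0.0549, 0.0097]
orientation: [0.0, 0.984, 0.177, 0.0]
wrist_force: [-1.0, -0.2, 3.5]
finger_gap: 0.0138
```

{"fn": "servo_tool", "kwargs": {"targets": [{"xyz":[0,0,0],"twist":[0,0,0],"jaw":0.2},{"xyz":[0,0,0],"twist":[0,0,0],"jaw":0.35},{"xyz":[0,0,0],"twist":[0,0,0],"jaw":0.35},{"xyz":[0,0,0],"twist":[0,0,0],"jaw":0.35},{"xyz":[0,0,0],"twist":[0,0,0],"jaw":0.35},{"xyz":[0,0,-0.01],"twist":[0,0,0],"jaw":0.35},{"xyz":[0,0,-0.035],"twist":[0,0,0],"jaw":0.35},{"xyz":[0,0,-0.065],"twist":[0,0,0],"jaw":0.35},{"xyz":[0,0,-0.1],"twist":[0,0,0],"jaw":0.35},{"xyz":[0,0,-0.135],"twist":[0,0,0],"jaw":0.35},{"xyz":[0,0,-0.17],"twist":[0,0,0],"jaw":0.35},{"xyz":[0,0,-0.19],"twist":[0,0,0],"jaw":0.35}]}}

```text
clock: 28.22
tcp_pos: [0.6682, -0.055, 0.205]
orientation: [0.001, 0.984, 0.177, 0.003]
wrist_force: [0.2, 0.3, 1.0]
finger_gap: 0.0294
```

{"fn": "servo_tool", "kwargs": {"targets": [{"xyz":[-0.03,0,-0.02],"twist":[0,0,0],"jaw":0.35},{"xyz":[-0.065,0,-0.03],"twist":[0,0,0],"jaw":0.35},{"xyz":[-0.1,0,-0.03],"twist":[0,0,0],"jaw":0.35},{"xyz":[-0.135,0,-0.03],"twist":[0,0,0],"jaw":0.35},{"xyz":[-0.17,0,-0.03],"twist":[0,0,0],"jaw":0.35},{"xyz":[-0.205,0,-0.03],"twist":[0,0,0],"jaw":0.35},{"xyz":[-0.235,0,-0.03],"twist":[0,0,0],"jaw":0.35},{"xyz":[-0.25,0,-0.03],"twist":[0,0,0],"jaw":0.35},{"xyz":[-0.25,0,-0.03],"twist":[0,0,0],"jaw":0.35},{"xyz":[-0.25,0,-0.03],"twist":[0,0,0],"jaw":0.35},{"xyz":[-0.25,0,-0.03],"twist":[0,0,0],"jaw":0.35}]}}

```text
clock: 29.13
tcp_pos: [0.4335, -0.1418, 0.2299]
orientation: [0.0, 0.984, 0.177, 0.001]
wrist_force: [0.3, -0.4, 0.2]
finger_gap: 0.03
```

```bash
python3 - <<'E'
from h import *
c=env.read_camera("top"); save(c,"top2",(160,110,420,300),3)
P=cloud(c)
d=env.read_camera("scene"); save(d,"scene2",(180,140,420,300),3.3)
z=P[...,2]
for n,(x,y,h) in dict(jar=(.597,.307,.073),bottle=(.653,.143,.098),tube=(.6255,-.2176,.03),pen=(.665,-.0538,.021)).items():
    m=(np.hypot(P[...,0]-x,P[...,1]-y)<.085)&(np.abs(z-h)<(.006 if h>.05 else .011))&(z>.0175); q=P[m]
    if h<.05:  # within recess only
        a=np.radians(107.7 if n=="tube" else 110.4); r=(q[:,:2]-[x,y])@np.array([[np.cos(a),np.sin(a)],[-np.sin(a),np.cos(a)]]).T
        k=np.abs(r[:,1])<(.024 if n=="tube" else .013); q=q[k];r=r[k]; s=np.polyfit(r[:,0],q[:,2],1); print(n,len(q),"along",np.percentile(r[:,0],[2,98]).round(3),"across",np.percentile(r[:,1],[2,98]).round(3),"slope",s.round(3))
    else: print(n,len(q),q.mean(0).round(4),"expected",x,y,h)
E
```

```text
jar 346 [0.5983 0.3071 0.0733] expected 0.597 0.307 0.073
bottle 79 [0.6515 0.1433 0.0987] expected 0.653 0.143 0.098
tube 259 along [-0.032  0.052] across [-0.012  0.013] slope [0.011 0.025]
pen 167 along [-0.065  0.062] across [-0.007  0.006] slope [0.007 0.02 ]
```

View pics/top2.png

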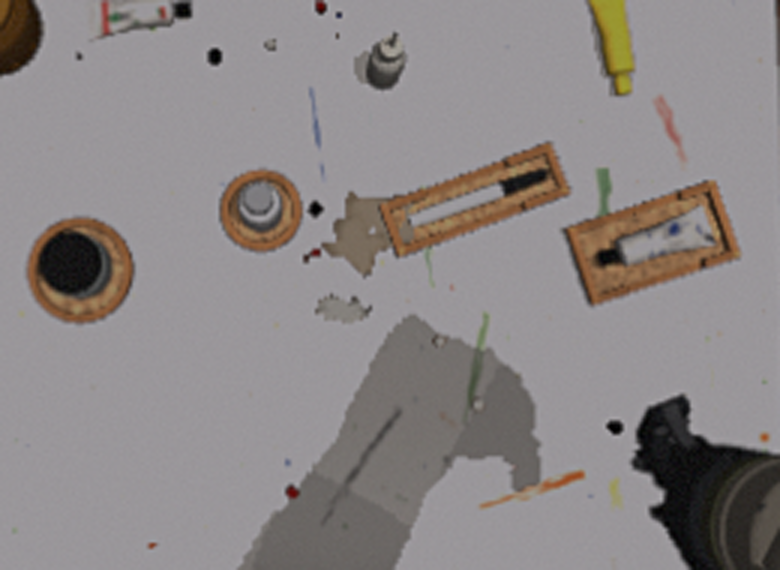

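View pics/scene2.png

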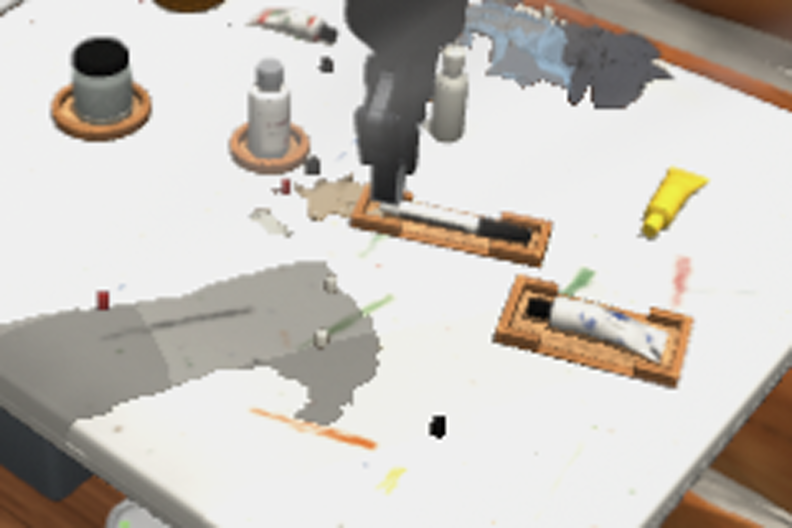

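Both views show all four things inside their holders. In `top2` the jar is at (80,268), the bottle at (260,205), the pen at (480,195) and the tube at (655,240). The glue bottle and the yellow tube stand where they were. The arm is clear, so I hand in.

```bash
python3 -c "
from h import *
print(env.hand_in())"
```

```text
the job is handed in; nothing more can be done
None
```

I put all four things into their holders, in the order you listed (jar, bottle, tube, pen), and handed the job in at about 29 s on the robot's clock. I lowered each one until the wrist force showed contact, then released it.

| Thing | Last check (top camera depth, plus one scene view) |
|---|---|
| Jar | Lid top at 73 mm, as expected for standing on the cork; about 1 mm off the holder's centre |
| Bottle | Cap top at 99 mm, expected 98 mm; about 1.5 mm off centre |
| Tube | Inside its recess and level; tilt about 0.6° |
| Pen | Inside its recess and level; tilt about 0.4° |

- **Bystanders:** I did not touch the glue bottle, the tape roll or the yellow tube. The last pictures show the glue bottle and the yellow tube in their original places. The tape roll was outside those two crops, so I did not check it again at the end.
- **Beige patch:** A beige patch reaches from the table into one end of the pen's holder. It looks like a flat stain, and the pen lies level over it.
- **Failures:** The first two move calls were refused because the twist key was missing, and the arm did not move. No other check failed or disagreed.

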